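Shut and lock the keeper bar of the punch rack

ROBOT

A 6-joint arm with a two-finger parallel gripper is mounted at the origin on the work surface. World frame = base frame: x ahead of the robot, y to its left, z up, the work surface at z = 0. Lengths are in m, angles in rad, forces in N, time in s.
With the tool pointing down it reaches from about 0.4 to 0.825 m from the base axis. Payload 7 kg.
Tool frame: the origin (TCP) lies at the very end of the fingers, on their centre line; the grasp point (between the pads) lies 19 mm behind it (arm.pinch_z is the z of the grasp point in the tool frame, in m); z points along the fingers, y is the direction in which the jaws open and shut (so a half turn about z gives the same grasp; the last joint's range is limited). The gripper opens to 88 mm and grips with 3 to 60 N. Pads are 19 mm wide; open, the fingers measure 130 mm over their backs; the gripper's body (78 mm by 193 mm) begins 47 mm behind the grasp point.
Start: joints at [-0.95, 0.359, 0.012, 0, -1.224, -0.288], TCP at [0.22, -0.638, 0.227] pointing down, gripper open.
Joint ranges: [-3.07, 3.07], [-1.43, 2.12], [-1.02, 1.25], [-3.03, 1.67], [-3.05, -0], [-3.03, 3.03]. Speed limits (rad/s): [2.39, 2.39, 3.01, 3.14, 3.14, 3.14].

INTERFACE

Orientations are given as [roll, pitch, yaw] about the fixed x, y, z axes, in that order (R = Rz(yaw) Ry(pitch) Rx(roll)).
In Python, from station import arm gives the robot as it stands.
- The arm moves only by the tool drive_tool, never from a script. Its argument "targets" is a list of rows, each a list of 6 numbers: the shift along the world's x, y, z in units of 0.04 m (1.0 is 0.04 m), then the turn, a rotation vector about the world's x, y, z in units of 6 degrees (1.0 is 6 degrees). In form: [[x, y, z, wx, wy, wz], ...]. A call has 1 to 5 rows; each row shifts and turns the commanded pose from where the row before left it; what a row does not reach is not made up. A row lasts 1/8 s, in which the tool goes at most 62.5 mm and 10.7 degrees, less where a joint would pass 70% of its speed; a pose out of reach is approached as far as the arm can. A call with a number of a shift or a turn outside -1 to 1 is refused whole. A call with a gripper value outside its range is refused whole. "claw" is the opening, from 0 (shut) to 1 (fully open), set as the call begins (left out, the last holds). The fingers move at their own pace and stop on an object; "newtons" is the grip in N (left out, the last holds). Time passes only in rows, so rows that do not move let the fingers close. It gives the time, the measured TCP pose, the force and the opening at its end, in the units of the state.
- arm.get_state(): the state, without advancing time (a new reading comes with each control period).
- arm.grab_frame(name): name is "side" or "top"; returns (picture, depth): 384x512x3 uint8, red, green, blue; 384x512 float32, m along the optical axis (not along the pixel's ray), 0 where there is no reading.
- arm.get_calibration(name): a dict with "mtx" (3x3 intrinsics, pixels), "origin" and "rotation" of the camera in the world. Camera axes: x right, y up, looking along -z (the intrinsics and any distortion apply to the point x, -y, -z); pixel columns grow to the right and rows downward; lengths in m; the calibration is good to about 2 mm. A picture is of the moment at which its call begins. get_calibration takes no time and is no camera call.
- arm.job_done(): hands the job in, once; it reports no verdict.
Trained networks look in the newest picture that a camera, given by its name, has taken for a name from the list of things; names that differ only in an ending like _2 or _b are one class to them, and where a whole thing is asked for, a point or a joint stands for the part that bears it (a point fixed in the world has none). Each returns a list of dicts, best first, with "score" (0 to 1); they miss things now and then, are a little off and sometimes report something else, mostly with a low value. They report only what shows in the picture. A call takes as long as a camera call. They do not tell look-alikes from the thing itself.
- arm.search_frame(target, camera): "point" ([x, y, z] in m, in the coordinates of the camera as it stood for that picture, good to about 4 mm: the middle of the surface that is visible of it).
- arm.cut_out(target, camera): "pixels" (384x512 bool, what is visible of it).
- arm.landmark_of(target, camera): "point" ([x, y, z] in m, in the coordinates of the camera as it stood for that picture, good to about 4 mm: a listed point, or the origin of a listed thing).
The state is a dict: "t": time; "q": joint angles; "qd": joint speeds; "joint_efforts": joint torques, N m; "eef_pos": TCP position; "ee_rot": TCP orientation; "force": force on the tool from outside, world axes, zero at the start; "moment": the same for the moment, N m; "width": finger opening in m.
Only numpy, scipy, OpenCV 4.12 (cv2) and the standard library are available. Lean on these libraries where they do the work, as an engineer would, in place of code of your own. Each camera call takes 0.05 s, during which the arm holds its last target. There are 200 camera calls.

TASK

Lock up the punch rack: first swing the yellow keeper bar fully shut over the punches until it snaps into its detent, then take the red key from the key stand, push it fully home in the brass lock and only then turn it clockwise to the locked position, so that the red cam lies alongside the bar. Leave the key in the lock, and leave the other two keys and everything else on the bench where they are.

Things in the scene. Friction and masses are not known exactly. Their poses are not given: they have to be found in the camera images.
- rack: dark wooden punch rack fixed to the bench: block 100 mm (x) by 300 mm (y from -165 to +135), 40 mm tall; four punch heads up to 56 mm high on its x = 0 line, y -35 to 70 mm. Origin on the bench; +x points away from the robot at yaw 0. In this frame the keeper's hinge axis is at (0, 110) mm, the lock's axis at (-18, -130) mm, a steel detent post 74 mm tall at (1, -106) mm.
- hinge (a point): point on the keeper bar's upright hinge axis, at the middle of the bar's height, 66 mm above the bench; its axes are the rack's and do not turn with the bar.
- keeper (a joint): yellow keeper bar swinging level over the punch heads. Rad: 0 = shut against its stop, along the rack's -y from the hinge; grows as it opens towards the rack's -x, up to 1.45; at q it points along (-sin q, -cos q) in the rack frame. Light friction; stays where left. In the last 0.06 rad a spring roller resists with about 4.5 N at the tip (7 N at 130 mm from the hinge), then snaps it home.
- keeper_tip (a point): centre of the keeper bar's free end, 195 mm from the hinge axis; moves with the bar, its y axis points from here to the hinge. The bar is 14 mm wide and 12 mm thick, underside 60 mm and top 72 mm above the bench, and can be pushed shut from its open (rack -x) side with closed fingers.
- lock (a joint): turn of the brass lock cylinder about its upright axis, rad: grows clockwise seen from above from 0 (unlocked) to a stop at 1.4 (locked). Friction about 0.05 N m; stays where it is left. Its red cam turns with it, to keep the shut bar in. Starts at 0 to 0.3.
- cam_tip (a point): middle of the outer end of the lock's red cam arm, 58 mm from the lock's axis; the arm is 12 mm wide, 60 to 70 mm above the bench. At lock 0 it points roughly along the rack's -x, at 1.4 along the rack's +y, alongside the open side of the shut keeper bar.
- lock_slot (a point): centre of the key slot's mouth on top of the brass cylinder, 76 mm above the bench; turns with it. z up; slot 21 mm long along this point's y, 8 mm wide along its x, 32 mm deep, 1.5 mm chamfer. The key fits either way round, with about 0.17 rad of turning play either side. Cylinder 38 mm across, in a dark collar 50 mm across and 58 mm tall.
- key_red: the red key, upright in the key stand. Origin at the bottom of its blade, z up. Steel blade 5 mm (x) by 18 mm (y), 0 to 30 mm high; steel shoulder 14 x 26 mm, 30 to 36 mm, which rests on top of the stand or the lock cylinder when fully in; red bow to hold, 12 mm thick (x) by 40 mm wide (y), 36 to 70 mm. 40 to 85 g.
- key_stand: aluminium key stand fixed to the bench, 50 mm (x) by 190 mm (y), 35 mm tall, three slots like the lock's at y = -60, 0 and 60 mm; which key is in which slot changes. Origin at the centre of its underside. Keys stand with their origins 5 mm above the bench, wide sides along the stand's y.
- oil: pale translucent oil bottle, 54 mm across, 160 mm tall, red cap, standing 115 to 135 mm behind the row of keys (away from the robot); origin at the centre of its underside. Bystander.
- jar: amber glass jar, 48 mm across, 75 mm tall, standing behind the rack about 110 to 125 mm from the lock; origin at the centre of its underside. Bystander.
- can: steel can with a green band, 66 mm across, 110 mm tall, standing at the robot's side of the rack, about 110 to 150 mm from the lock; origin at the centre of its underside. Bystander.
- brass_block: brass block 50 x 30 mm, 25 mm tall, lying under the sweep of the keeper bar, which passes 35 mm above it; origin at the centre of its underside. Bystander.
- screwdriver: orange-handled screwdriver, 190 mm long, lying behind the rack. Bystander.
- wrench: steel wrench, 180 mm long, lying flat on the bench. Bystander.
- key_blue: key like the red one with a blue bow, standing in the key stand. Wrong key, to be left in its slot.
- key_yellow: key like the red one with a yellow bow, standing in the key stand. Wrong key, to be left in its slot.
Not all that is in view belongs to the job. Of the things that look like the key_red, the smaller one is meant.

How it is judged:
On the way, in this order (a step that is already met when the one before it is completed fails the run):
1. the keeper bar is shut in its detent (within 0.03 rad) (value of joint keeper below 0.03 rad), for 0.2 s.
2. the red key is fully home in the lock, not yet turned (below 0.6 rad) (horizontal distance between key_red and lock_slot below 0.004 m and z of key_red in the frame of lock_slot below -0.027 m and value of joint lock below 0.6 rad), for 0.2 s.
3. the lock is turned to locked with the key in it and the bar shut (horizontal distance between key_red and lock_slot below 0.004 m and z of key_red in the frame of lock_slot below -0.027 m and value of joint keeper below 0.03 rad and value of joint lock above 1.15 rad), for 0.2 s.
At the end, for the whole second after the job is handed in: keeper bar within 0.03 rad of shut; lock turned beyond 1.15 rad; red key at rest in the lock, its origin within 4 mm of the lock's axis and at least 27 mm below the slot's mouth, within 0.15 rad of upright (all of step 3 and angle between key_red's own z axis and vertical below 0.15 rad and linear speed of key_red below 0.02 m/s); the robot touches nothing.
It fails at once if the lock is turned past 0.6 rad without the red key in it (value of joint lock above 0.6 rad and distance between key_red and lock_slot above 0.045 m).
It fails at once if the blue or yellow key is moved more than 15 mm (distance of any of key_blue, key_yellow from where it was at the start of the episode above 0.015 m).
It fails at once if the bottle, jar, can, brass block, screwdriver or wrench is moved more than 30 mm (distance of any of oil, jar, can, brass_block, screwdriver, wrench from where it was at the start of the episode above 0.03 m).
It also fails if it takes over 72 s, if anything falls off the work surface, if the arm or the gripper's body presses on something with over 40 N, if the wrist force passes 120 N, or if a joint passes its speed limit or range.

## Working session

There is one attempt and no reset: what is moved stays moved. The work goes in short steps, Python scripts to look and compute and a tool call to move; the robot and the scene stay as the last step left them, time stands still between calls to the robot, and variables do not carry over. Pictures are saved under pics/ and viewed, about 8 in all and at most 12, crops included, and the job is handed in when it is done.

Besides the shell and the picture viewer there is one more tool, called after ">>>" as a command line: name --pt "numbers of a row" for each row, then --argument value for the rest. drive_tool: Moves the arm, as the interface text tells. Shifts and turns lie within -1 to 1; 1 stands for 0.04 m of shift or 6 degrees of turn. Its arguments: {"type":"object","properties":{"targets":{"type":"array"},"claw":{"type":"number"},"newtons":{"type":"number"}},"required":["targets"]}

```bash
ls; mkdir -p pics
cat > h.py <<'E'
import numpy as np, cv2
from station import arm
C={n:arm.get_calibration(n) for n in("side","top")}
def w(n,p): return np.array(C[n]["rotation"])@np.array(p)+np.array(C[n]["origin"])
def px(n,P):
    c=np.array(C[n]["rotation"]).T@(np.array(P)-np.array(C[n]["origin"])); u=np.array(C[n]["mtx"])@np.array([c[0],-c[1],-c[2]]); return u[:2]/u[2]
def cloud(n,d):
    K=np.array(C[n]["mtx"]);v,u=np.mgrid[:d.shape[0],:d.shape[1]]
    c=np.stack([(u-K[0,2])/K[0,0]*d,-(v-K[1,2])/K[1,1]*d,-d],-1)
    return c@np.array(C[n]["rotation"]).T+np.array(C[n]["origin"])
def grab(n,name):
    p,d=arm.grab_frame(n); cv2.imwrite(f"pics/{name}.png",p[:,:,::-1]); np.savez(f"pics/{name}.npz",p=p,d=d); return p,d
E
python3 - <<'E'
from h import *
np.set_printoptions(precision=4,suppress=True)
a,_=grab("side","s0");b,_=grab("top","t0")
cv2.imwrite("pics/both.png",cv2.resize(np.hstack([a,b]),(800,300))[:,:,::-1])
print(C); print(arm.get_state())
for n in("top","side"):
  for t in["rack","hinge","keeper_tip","cam_tip","lock_slot","key_red","key_stand","oil","jar","can","brass_block","key_blue","key_yellow"]:
    for r in arm.landmark_of(t,n)[:3]:
      P=w(n,r["point"]); print(n,t,round(r["score"],2),P,px(n,P).round())
E
```

```text
pics
{'side': {'mtx': array([[347.497 ,   0.    , 256.6132],
       [  0.    , 347.497 , 197.9387],
       [  0.    ,   0.    ,   1.    ]]), 'origin': array([0.1865, 0.6273, 0.6636]), 'rotation': array([ 0.9249,  0.0053, -2.617 ])}, 'top': {'mtx': array([[430.2995,   0.    , 257.9669],
       [  0.    , 430.2995, 192.6015],
       [  0.    ,   0.    ,   1.    ]]), 'origin': array([ 0.305 , -0.0487,  1.404 ]), 'rotation': array([ 0.2189, -0.0013, -1.6465])}}
{'t': 0.1, 'q': array([-0.9498,  0.3593,  0.0111, -0.0003, -1.2241, -0.2881]), 'qd': array([ 0.0006, -0.002 ,  0.0025,  0.0013,  0.0001,  0.0018]), 'joint_efforts': array([ -0.001 , -58.4163,  29.3751,   7.0154,   0.0102,  -0.0001]), 'eef_pos': array([ 0.2204, -0.6375,  0.2257]), 'ee_rot': array([ 3.1401, -0.0001, -2.8089]), 'force': array([ 0.1045, -0.0824, -0.1058]), 'moment': array([ 0.0134, -0.0153,  0.0895]), 'width': 0.08757229607809389}Traceback (most recent call last):
  File "<stdin>", line 9, in <module>
  File "h.py", line 6, in px
    c=np.array(C[n]["rotation"]).T@(np.array(P)-np.array(C[n]["origin"])); u=np.array(C[n]["mtx"])@np.array([c[0],-c[1],-c[2]]); return u[:2]/u[2]
                                                                                                             ~^^^
IndexError: invalid index to scalar variable.
```

Rotation is RPY; convert it.

```bash
sed -i 's/^def w(/from scipy.spatial.transform import Rotation as Ro\nfor c in C.values(): c["rotation"]=Ro.from_euler("xyz",c["rotation"]).as_matrix()\ndef w(/' h.py
python3 - <<'E'
from h import *
np.set_printoptions(precision=4,suppress=True)
for n in("top","side"):
  for t in["rack","hinge","keeper_tip","cam_tip","lock_slot","key_red","key_stand","oil","jar","can","brass_block","key_blue","key_yellow"]:
    for r in arm.landmark_of(t,n)[:3]:
      P=w(n,r["point"]); print(n,t,round(r["score"],2),P,px(n,P).round())
E
```

```text
top rack 0.58 [ 0.608  -0.1028  0.0028] [267. 194.]
top hinge 0.62 [0.5813 0.0053 0.0677] [234. 201.]
top hinge 0.37 [ 0.505  -0.1286 -0.0007] [277. 224.]
top keeper_tip 0.25 [ 0.4862  0.2408 -0.0015] [165. 239.]
top cam_tip 0.67 [ 0.5546 -0.2289  0.0643] [308. 204.]
top lock_slot 0.7 [ 0.6151 -0.2303  0.0745] [307. 184.]
top key_red 0.72 [ 0.7224 -0.22    0.002 ] [298. 159.]
top key_red 0.7 [ 0.542   0.4143 -0.0015] [112. 226.]
top key_stand 0.63 [0.4897 0.2407 0.0009] [165. 237.]
top key_stand 0.16 [0.4679 0.2988 0.0048] [147. 245.]
top oil 0.72 [0.6039 0.2812 0.0008] [152. 204.]
top jar 0.47 [ 0.7239 -0.2219  0.0011] [299. 159.]
top can 0.77 [ 0.5258 -0.3233  0.0027] [335. 214.]
top brass_block 0.54 [ 0.6172 -0.2291  0.0772] [307. 183.]
top brass_block 0.47 [ 0.5054 -0.1275 -0.0014] [277. 224.]
top brass_block 0.29 [0.4875 0.2468 0.0038] [163. 238.]
top key_blue 0.44 [0.5099 0.1863 0.0045] [181. 230.]
top key_yellow 0.54 [ 0.6178 -0.2322  0.0789] [308. 183.]
top key_yellow 0.4 [0.4675 0.2983 0.0041] [147. 245.]
side hinge 0.61 [0.58   0.0064 0.0657] [247. 211.]
side keeper_tip 0.6
[... 166 characters left out ...]
 0.45 [ 0.6164 -0.2361  0.078 ] [276. 163.]
side key_red 0.77 [0.4846 0.2467 0.0075] [228. 303.]
side key_red 0.61 [0.5442 0.4172 0.0006] [155. 356.]
side key_stand 0.65 [0.4843 0.2429 0.0022] [229. 304.]
side oil 0.77 [ 0.6032  0.2742 -0.0034] [180. 294.]
side jar 0.53 [ 0.7238 -0.2211 -0.002 ] [246. 177.]
side can 0.88 [ 0.5262 -0.3268 -0.0021] [311. 178.]
side can 0.24 [ 0.6078 -0.1049 -0.0006] [258. 205.]
side brass_block 0.54 [ 0.5099 -0.1325 -0.0057] [291. 211.]
side key_blue 0.53 [0.5061 0.1896 0.0081] [234. 282.]
side key_yellow 0.74 [ 0.6082 -0.1006  0.0008] [258. 205.]
side key_yellow 0.71 [0.468  0.3046 0.0063] [219. 327.]
side key_yellow 0.51 [ 0.4779 -0.1613  0.0621] [306. 192.]
```

View pics/both.png

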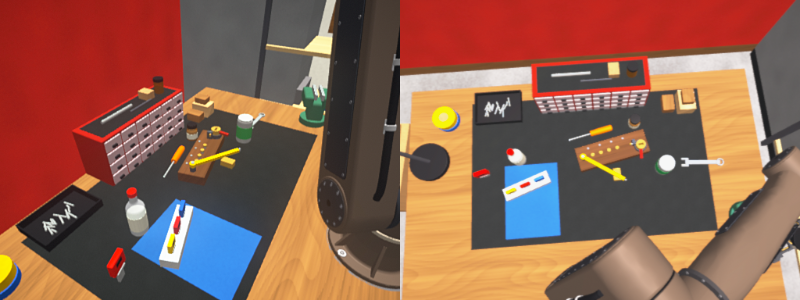

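The left half is the side view and the right half the top view. Two things could be taken for the red key: the one in the stand's middle slot (side 228,303; top 165,237) and a bigger red one standing alone (side 155,356; top 112,226). By the description, the smaller one in the stand is meant. I'll check that, and the lock, in close crops.

Run:
```python
from h import *
np.set_printoptions(precision=4,suppress=True)
s=np.load("pics/s0.npz");t=np.load("pics/t0.npz")
f=lambda p,x,y,w,h:cv2.resize(p[y:y+h,x:x+w],(400,300),interpolation=cv2.INTER_CUBIC)
A=np.vstack([np.hstack([f(s["p"],130,265,128,96),f(s["p"],228,135,100,75)]),np.hstack([f(t["p"],90,190,108,81),f(t["p"],215,140,128,96)])])
cv2.imwrite("pics/crop1.png",A[:,:,::-1])
# colour-based clouds
for n,z in(("side",s),("top",t)):
  P=cloud(n,z["d"]); hsv=cv2.cvtColor(z["p"],cv2.COLOR_RGB2HSV)
  H,S,V=hsv[...,0],hsv[...,1],hsv[...,2]
  red=((H<8)|(H>172))&(S>150)&(V>70); yel=(H>20)&(H<34)&(S>140)&(V>90); blu=(H>100)&(H<125)&(S>150)
  def rep(nm,m,c,r,lo,hi):
    k=m&(np.hypot(P[...,0]-c[0],P[...,1]-c[1])<r)&(P[...,2]>lo)&(P[...,2]<hi)
    q=P[k]
    if len(q)<3: print(n,nm,len(q));return
    a=q[:,:2]-q[:,:2].mean(0); e,v=np.linalg.eigh(a.T@a); d=v[:,1]
    pr=a@d; pt=a@v[:,0]
    print(n,nm,len(q),"mean",q.mean(0),"dir",d,"len",np.ptp(pr),"wid",np.ptp(pt),"zmax",q[:,2].max())
  rep("keyred",red,(.487,.244),.04,.05,.085)
  rep("bigred",red,(.543,.415),.06,.01,.3)
  rep("keyyel",yel,(.468,.302),.03,.05,.085)
  rep("keyblu",blu,(.508,.188),.03,.05,.085)
  rep("cam",red,(.575,-.23),.06,.055,.085)
  rep("bar",yel,(.53,-.08),.14,.064,.08)
  k=(P[...,2]>.03)&(P[...,2]<.038)&(np.hypot(P[...,0]-.487,P[...,1]-.244)<.115)
  r=cv2.minAreaRect((P[k][:,:2]*1000).astype(np.float32)); print(n,"stand",r)
  k=(P[...,2]>.036)&(P[...,2]<.043)&(np.hypot(P[...,0]-.608,P[...,1]+.102)<.18)
  r=cv2.minAreaRect((P[k][:,:2]*1000).astype(np.float32)); print(n,"rack",r)
```

```text
side keyred 115 mean [0.4833 0.2501 0.0697] dir [-0.3239  0.9461] len 0.03767447559468098 wid 0.010235290263232468 zmax 0.0774603185586693
side bigred 509 mean [0.5403 0.4194 0.0794] dir [-0.2151  0.9766] len 0.05250398047124825 wid 0.017151179643760714 zmax 0.09521988419306815
side keyyel 147 mean [0.463  0.306  0.0693] dir [-0.3106  0.9505] len 0.03913696560149872 wid 0.011420418177399678 zmax 0.07745304692027022
side keyblu 106 mean [0.5045 0.1924 0.0709] dir [-0.369   0.9294] len 0.03963587040525919 wid 0.011953360406375754 zmax 0.07744064270556061
side cam 55 mean [ 0.5764 -0.2291  0.0674] dir [-0.999   0.0446] len 0.039382623849291025 wid 0.017654365218168076 zmax 0.0723705977662572
side bar 353 mean [ 0.5336 -0.0658  0.0707] dir [0.5369 0.8437] len 0.20438208838295435 wid 0.023061856934459304 zmax 0.07578008733338915
side stand ((528.5045776367188, 259.1589660644531), (137.44313049316406, 192.0251007080078), 19.96239471435547)
side rack ((637.022705078125, -109.69715881347656), (157.46975708007812, 304.3877258300781), 12.453420639038086)
top keyred 45 mean [0.4856 0.2415 0.070
[... 309 characters left out ...]
583755307514581 wid 0.009570236815559857 zmax 0.08152165361015329
top keyblu 27 mean [0.5045 0.1852 0.0706] dir [-0.3308  0.9437] len 0.03266765500048126 wid 0.008269131256650668 zmax 0.08023541839048542
top cam 46 mean [ 0.5777 -0.2292  0.0694] dir [-0.9952  0.0975] len 0.03756007911923713 wid 0.014831128036247348 zmax 0.07529163553736007
top bar 291 mean [ 0.5327 -0.0704  0.072 ] dir [0.5417 0.8406] len 0.19949607180953333 wid 0.08597658064859331 zmax 0.07965620754651481
top stand ((525.2393188476562, 259.2515869140625), (131.7386016845703, 190.25767517089844), 19.973398208618164)
top rack ((625.5883178710938, -112.03280639648438), (136.51626586914062, 299.499267578125), 13.10256290435791)
```

View pics/crop1.png

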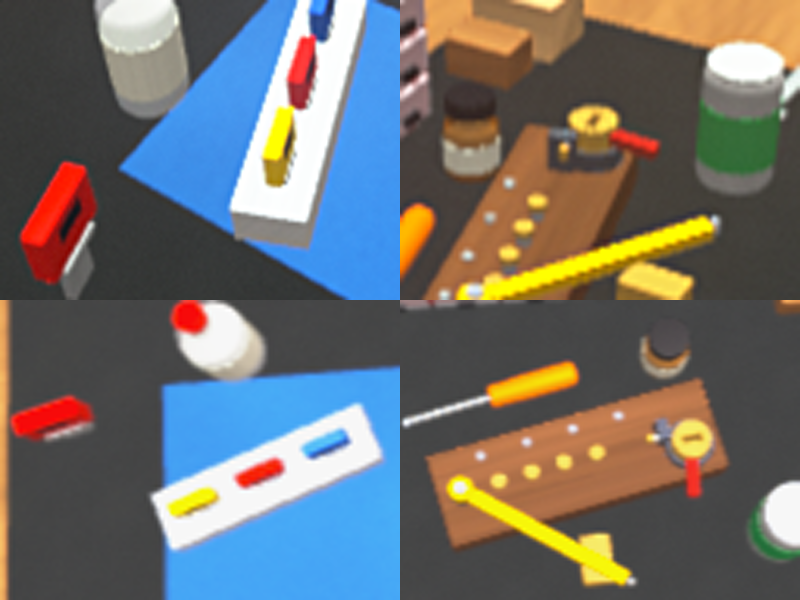

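Picture 2 (crops): the red key in the stand is the small one, in the middle slot between yellow and blue. The big one stands free at the left. The cam points roughly along world -x, and the bar is open by about 0.8 rad. The oil bottle stands straight behind the red key, so I'll watch the gripper body there. Bar first: I move to its open side with the fingers closed.

>>> drive_tool --pt "0.38 0.86 0 0 0 -0.3" --pt "0.38 0.86 0 0 0 -0.3" --pt "0.38 0.86 0 0 0 -0.3" --pt "0.38 0.87 0 0 0 -0.17" --pt "0.38 0.87 0 0 0 0" --claw 0 --newtons 20

```text
t: 2.08
eef_pos: [0.2969, -0.4641, 0.2267]
ee_rot: [-3.141, 0.0, -2.921]
force: [0.1, -0.8, -0.2]
width: 0.0431
```

>>> drive_tool --pt "0.38 0.87 0 0 0 0" --pt "0.38 0.87 0 0 0 0" --pt "0.38 0.87 0 0 0 0" --pt "0.38 0.87 0 0 0 0" --pt "0.38 0.87 0 0 0 0"

```text
t: 2.7
eef_pos: [0.3729, -0.29, 0.2268]
ee_rot: [-3.141, 0.001, -2.921]
force: [0.3, 0.5, 0.1]
width: 0.0008
```

>>> drive_tool --pt "0.38 0.87 0 0 0 0" --pt "0.38 0.87 0 0 0 0" --pt "0.38 0.87 0 0 0 0" --pt "0.35 0.87 0 0 0 0" --pt "0.3 0.8 0 0 0 0"

```text
t: 3.32
eef_pos: [0.4445, -0.1187, 0.2269]
ee_rot: [-3.141, 0.001, -2.92]
force: [0.9, -0.8, -1.0]
width: 0.0002
```

>>> drive_tool --pt "0 0 -0.5 0 0 0" --pt "0 0 -1 0 0 0" --pt "0 0 -1 0 0 0" --pt "0 0 -0.5 0 0 0" --pt "0 0 0 0 0 0"

```text
t: 3.95
eef_pos: [0.4431, -0.1201, 0.1055]
ee_rot: [3.141, -0.003, -2.921]
force: [0.2, 1.2, 1.5]
width: 0.0004
```

>>> drive_tool --pt "0 0 -0.6 0 0 0" --pt "0 0 -0.48 0 0 0" --pt "0 0 0 0 0 0"

```text
t: 4.32
eef_pos: [0.444, -0.12, 0.0635]
ee_rot: [-3.142, -0.001, -2.921]
force: [-0.1, 0.7, 0.4]
width: 0.0004
```

>>> drive_tool --pt "0.4 0 0 0 0 0" --pt "0.4 0 0 0 0 0" --pt "0.4 0 0 0 0 0" --pt "0.4 0 0 0 0 0" --pt "0.4 0 0 0 0 0"

```text
t: 4.95
eef_pos: [0.5252, -0.12, 0.0633]
ee_rot: [3.142, -0.0, -2.921]
force: [-1.9, 0.2, -0.3]
width: 0.0007
```

>>> drive_tool --pt "0.3 0 0 0 0 0" --pt "0.3 0 0 0 0 0" --pt "0.3 0 0 0 0 0" --pt "0 0 0 0 0 0"

```text
t: 5.45
eef_pos: [0.5612, -0.1199, 0.0633]
ee_rot: [-3.141, 0.001, -2.921]
force: [-0.6, 0.7, -0.7]
width: 0.0007
```

>>> drive_tool --pt "0.2 0 0 0 0 0" --pt "0.2 0 0 0 0 0" --pt "0.15 0 0 0 0 0" --pt "0.1 0 0 0 0 0"

```text
t: 5.95
eef_pos: [0.5846, -0.12, 0.063]
ee_rot: [3.141, -0.004, -2.921]
force: [-10.0, 2.5, 6.1]
width: 0.0003
```

>>> drive_tool --pt "0.1 0 0 0 0 0" --pt "0.08 0 0 0 0 0"

```text
t: 6.2
eef_pos: [0.5857, -0.1204, 0.062]
ee_rot: [3.138, -0.014, -2.923]
force: [-23.0, 2.9, 15.0]
width: 0.0007
```

Run:
```python
from h import *
np.set_printoptions(precision=4,suppress=True)
p,d=grab("side","s1"); print(arm.get_state()["force"],arm.get_state()["eef_pos"])
for t in("keeper_tip","hinge"):
  for r in arm.landmark_of(t,"side")[:2]: print(t,r["score"],w("side",r["point"]))
cv2.imwrite("pics/c3.png",cv2.resize(p[135:225,218:338],(800,600),interpolation=cv2.INTER_CUBIC)[:,:,::-1])
```

```text
[-15.7837   3.0031   7.7346] [ 0.5866 -0.1203  0.062 ]
hinge 0.65 [0.5827 0.0065 0.0652]
hinge 0.32 [0.5075 0.193  0.0071]
```

View pics/c3.png

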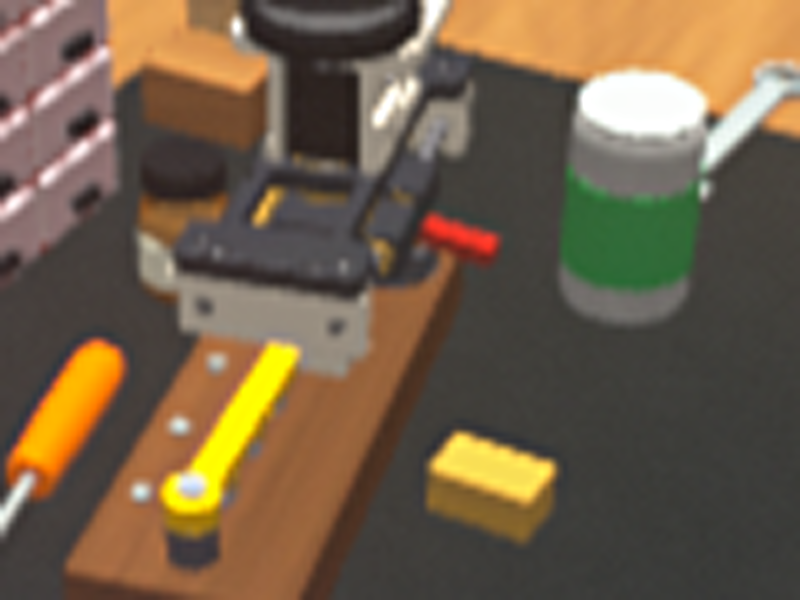

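Picture 3: the bar lies along the rack and the finger is against it. The force is above the roller's, so it is probably at the stop. I'll back off and measure its angle.

>>> drive_tool --pt "-0.5 0 0 0 0 0" --pt "-0.7 0 0.3 0 0 0" --pt "-0.5 0 1 0 0 0" --pt "-0.5 0.4 1 0 0 0" --pt "-0.5 0.5 1 0 0 0"

```text
t: 6.98
eef_pos: [0.4849, -0.0838, 0.1968]
ee_rot: [-3.141, 0.001, -2.922]
force: [0.0, 0.2, 0.5]
width: 0.0002
```

>>> drive_tool --pt "-0.5 1 0 0 0 0.9" --pt "0 1 0 0 0 1" --pt "0 1 0 0 0 1" --pt "0 1 0 0 0 1" --pt "0 0 0 0 0 0"

```text
t: 7.6
eef_pos: [0.4657, 0.0783, 0.1957]
ee_rot: [-3.141, 0.001, -2.508]
force: [0.2, -0.5, -1.0]
width: 0.0003
```

```bash
cat > m.py <<'E'
from h import *
np.set_printoptions(precision=4,suppress=True)
import sys; tag=sys.argv[1]
o=[]
for n in("side","top"):
  p,d=grab(n,n+tag); P=cloud(n,d); hsv=cv2.cvtColor(p,cv2.COLOR_RGB2HSV); H,S,V=[hsv[...,i] for i in range(3)]
  yel=(H>20)&(H<34)&(S>140)&(V>90); red=((H<8)|(H>172))&(S>150)&(V>70)
  for nm,m,c,r,z0,z1 in(("bar",yel,(.60,-.08),.11,.066,.08),("cam",red,(.58,-.22),.075,.062,.08)):
    k=m&(np.hypot(P[...,0]-c[0],P[...,1]-c[1])<r)&(P[...,2]>z0)&(P[...,2]<z1); q=P[k][:,:2]
    if len(q)<5: print(n,nm,len(q));continue
    vx,vy,x,y=cv2.fitLine(q.astype(np.float32),cv2.DIST_HUBER,0,.003,.001).ravel()
    print(n,nm,len(q),"c",x,y,"ang",np.degrees(np.arctan2(vy,vx)))
  for t in("rack","hinge","keeper_tip","cam_tip","lock_slot","key_red","key_stand","oil"):
    for r in arm.landmark_of(t,n)[:2]:
      if r["score"]>.4: print(n,t,round(r["score"],2),w(n,r["point"]))
E
python3 m.py 2
python3 - <<'E'
import cv2,numpy as np
s=np.load("pics/side2.npz")["p"];t=np.load("pics/top2.npz")["p"]
f=lambda p,x,y,w,h:cv2.resize(p[y:y+h,x:x+w],(400,400),interpolation=cv2.INTER_CUBIC)
cv2.imwrite("pics/c4.png",np.hstack([f(s,225,135,90,90),f(t,222,140,110,110)])[:,:,::-1])
E
```

```text
side bar 154 c 0.5901352 -0.037082564 ang -77.46371
side cam 0
side rack 0.74 [ 0.6057 -0.0994 -0.    ]
side hinge 0.8 [0.5815 0.005  0.0642]
side hinge 0.55 [ 0.5338 -0.4973 -0.0013]
side lock_slot 0.59 [ 0.5233 -0.3296 -0.0016]
side key_red 0.72 [0.4881 0.2439 0.0061]
side key_red 0.62 [0.5553 0.416  0.0107]
side key_stand 0.57 [0.4856 0.2478 0.0013]
side oil 0.97 [ 0.6008  0.2767 -0.0035]
top bar 282 c 0.5998813 -0.08409089 ang -78.77283
top cam 44 c 0.5775798 -0.22909078 ang -2.0160255
top rack 0.83 [ 0.6058 -0.1036  0.0021]
top hinge 0.66 [0.5818 0.0065 0.0692]
top keeper_tip 0.7 [ 0.6196 -0.1857  0.0644]
top cam_tip 0.7 [ 0.6211 -0.1853  0.0667]
top cam_tip 0.45 [ 0.5544 -0.2284  0.0628]
top lock_slot 0.66 [ 0.6171 -0.2308  0.0772]
top lock_slot 0.42 [ 0.6044 -0.1026  0.0015]
top key_red 0.79 [0.5496 0.4135 0.0095]
```

View pics/c4.png

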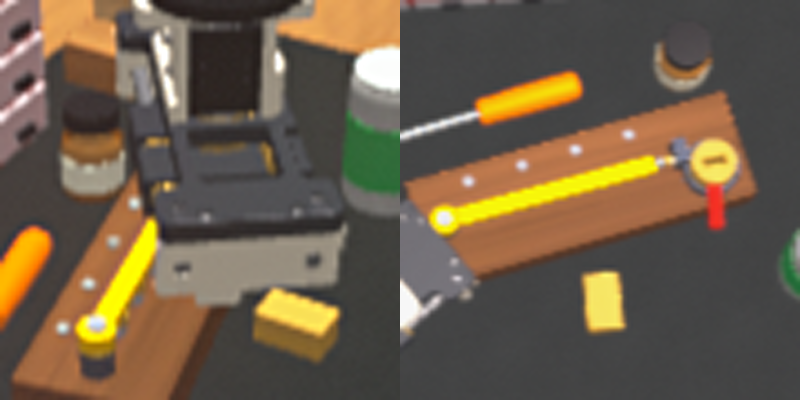

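Run:
```python
from h import *
np.set_printoptions(precision=4,suppress=True)
def ray(n,uv,z):
    K=C[n]["mtx"];uv=np.atleast_2d(uv).astype(float)
    v=np.c_[(uv[:,0]-K[0,2])/K[0,0],-(uv[:,1]-K[1,2])/K[1,1],-np.ones(len(uv))]@C[n]["rotation"].T
    o=C[n]["origin"]; return (o+v*((z-o[2])/v[:,2])[:,None])[:,:2]
def line(q):
    q=q.astype(np.float32);vx,vy,x,y=cv2.fitLine(q,cv2.DIST_HUBER,0,.002,.0005).ravel()
    if vy>0:vx,vy=-vx,-vy
    return np.degrees(np.arctan2(vy,vx)),x,y
t0=np.load("pics/t0.npz")["p"];t2=np.load("pics/top2.npz")["p"]
# pins: white on brown ; rack mask
for nm,im in(("t0",t0),("t2",t2)):
  hsv=cv2.cvtColor(im,cv2.COLOR_RGB2HSV).astype(int);H,S,V=[hsv[...,i] for i in range(3)]
  br=((H<14)&(S>90)&(S<200)&(V>60)&(V<190)).astype(np.uint8)
  roi=np.zeros_like(br);roi[150:225,220:325]=1;br*=roi
  lab=cv2.connectedComponentsWithStats(br)
  i=1+np.argmax(lab[2][1:,4]);m=(lab[1]==i).astype(np.uint8)
  m=cv2.morphologyEx(np.pad(m,20),cv2.MORPH_CLOSE,np.ones((13,13)))[20:-20,20:-20]
  # far edge: for each column first row
  cols=np.where(m.any(0))[0];cols=cols[8:-8]
  e=np.array([(c,np.where(m[:,c])[0][0]) for c in cols]);print(nm,"far edge",line(ray("top",e,.04)),len(e))
  wh=(S<70)&(V>110)&(m>0);l=cv2.connectedComponentsWithStats(wh.astype(np.uint8),connectivity=8)
  print("pins",[(a[4],b.round(1).tolist()) for a,b in zip(l[2][1:],l[3][1:])])
  ye=((H>20)&(H<34)&(S>120)&(V>90)&(cv2.dilate(m,np.ones((9,9)))>0)).astype(np.uint8);l=cv2.connectedComponentsWithStats(ye)
  for j in range(1,l[0]):
    if l[2][j,4]>3: print("yel",l[2][j,4],l[3][j].round(1),ray("top",l[3][j],.056).ravel())
  if nm=="t2":
    v,u=np.where(l[1]==1+np.argmax(l[2][1:,4]));k=(u>241)&(u<290);print("bar",line(ray("top",np.c_[u,v][k],.072)))
```

```text
t0 far edge (np.float32(-65.18811), np.float32(0.6524257), np.float32(-0.15275009)) 65
pins [(np.int32(7), [284.3, 176.6]), (np.int32(52), [299.6, 183.2]), (np.int32(11), [313.1, 189.1])]
yel 99 [308. 184.] [ 0.6202 -0.2361]
yel 4 [294.5 183.5] [ 0.625  -0.1929]
yel 14 [277.5 188.3] [ 0.6133 -0.1368]
yel 17 [266.9 191.4] [ 0.6056 -0.102 ]
yel 16 [256.8 194.4] [ 0.5984 -0.0688]
yel 158 [249.4 207.7] [ 0.5569 -0.0422]
yel 17 [246.1 197.4] [ 0.591  -0.0341]
t2 far edge (np.float32(-77.759865), np.float32(0.6625187), np.float32(-0.13407405)) 81
pins [(np.int32(7), [284.3, 176.6]), (np.int32(33), [299.1, 180.8]), (np.int32(7), [270.0, 180.7]), (np.int32(8), [255.1, 185.1]), (np.int32(4), [293.5, 184.5]), (np.int32(13), [301.5, 188.2]), (np.int32(11), [313.1, 189.1]), (np.int32(7), [240.0, 189.3]), (np.int32(7), [234.1, 199.3])]
yel 97 [308.1 184. ] [ 0.6201 -0.2365]
yel 341 [261.1 192.9] [ 0.6022 -0.0831]
bar (np.float32(-78.66632), np.float32(0.6015612), np.float32(-0.09711605))
```

Picture 4: the bar lies along the punches and reaches the post. Its measured angle is about 0.016 rad, inside the tolerance, and I'll check it again once the arm is clear. Now to above the red key, tilting the gripper's body away from the oil bottle.

>>> drive_tool --pt "0.1 0.5 0 0 0 1" --pt "0.1 0.5 0 0 0 1" --pt "0.1 0.5 0 0 0 1" --pt "0.1 0.5 0 0 0 1" --pt "0.1 0.5 0 0 0 1" --claw 0.45

```text
t: 9.12
eef_pos: [0.4854, 0.1768, 0.1953]
ee_rot: [3.142, -0.0, -1.985]
force: [-0.3, -0.3, -0.5]
width: 0.0384
```

>>> drive_tool --pt "0.08 0.5 0 0 0 1" --pt "0 0.5 0 0 0 1" --pt "0 0.5 0 0 0 1" --pt "0 0.18 0 0 0 1" --pt "0 0 0 0 0 1"

```text
t: 9.75
eef_pos: [0.4884, 0.244, 0.1951]
ee_rot: [3.141, -0.0, -1.461]
force: [0.1, -0.1, -0.6]
width: 0.0393
```

>>> drive_tool --pt "0 0 0 0 0 1" --pt "0 0 0 0 0 1" --pt "0 0 0 0 0 0.28" --pt "0 0 0 0.23 -0.63 0" --pt "0 0 0 0.23 -0.62 0"

```text
t: 10.38
eef_pos: [0.4888, 0.2435, 0.1953]
ee_rot: [-3.0, 0.002, -1.228]
force: [-0.3, -0.7, 0.8]
width: 0.0395
```

```bash
python3 m.py 3
python3 - <<'E'
from h import *
print(arm.get_state())
s=np.load("pics/side3.npz");t=np.load("pics/top3.npz")
f=lambda p,x,y,w,h:cv2.resize(p[y:y+h,x:x+w],(400,400),interpolation=cv2.INTER_CUBIC)
cv2.imwrite("pics/c5.png",np.hstack([f(s["p"],150,150,180,180),f(t["p"],100,150,110,110)])[:,:,::-1])
for n,z in(("side",s),("top",t)):
  P=cloud(n,z["d"])
  k=(P[...,2]>.142)&(P[...,2]<.175)&(np.hypot(P[...,0]-.602,P[...,1]-.277)<.04); q=P[k]; print(n,"cap",len(q),q.mean(0) if len(q) else "", q[:,:2].min(0),q[:,:2].max(0))
E
```

```text
side bar 122 c 0.60326797 -0.10291695 ang -80.343704
side cam 51 c 0.57384944 -0.22784448 ang -0.21151257
side rack 0.9 [ 0.607  -0.1033 -0.    ]
side hinge 0.67 [0.5834 0.0047 0.0689]
side keeper_tip 0.66 [ 0.6215 -0.1887  0.0633]
side cam_tip 0.72 [ 0.5568 -0.2279  0.0654]
side lock_slot 0.54 [ 0.6185 -0.2334  0.0785]
side key_red 0.63 [0.4871 0.2441 0.0042]
side key_red 0.62 [0.5538 0.4206 0.0135]
side key_stand 0.82 [0.4854 0.2456 0.0023]
side key_stand 0.68 [ 0.5107 -0.1336 -0.003 ]
side oil 0.78 [ 0.6042  0.2757 -0.0013]
side oil 0.58 [0.5791 0.0046 0.064 ]
top bar 281 c 0.5995555 -0.08173676 ang -78.70329
top cam 45 c 0.57310426 -0.22896259 ang 1.6841371
top rack 0.81 [ 0.6051 -0.1049  0.0021]
top hinge 0.74 [0.5834 0.0032 0.0697]
top keeper_tip 0.56 [ 0.6194 -0.1844  0.0635]
top cam_tip 0.57 [ 0.5571 -0.2324  0.0637]
top lock_slot 0.57 [ 0.6189 -0.2305  0.0759]
top key_stand 0.85 [ 0.486   0.2426 -0.0017]
top oil 0.68 [ 0.5551 -0.2282  0.0637]
top oil 0.48 [0.6012 0.2827 0.0018]
{'t': 11.275, 'q': array([ 0.87115495,  0.08540974, -0.46599173,  0.08805366, -0.900026  ,
       -0.57749769]), 'qd': array([ 0.00036113, -0.00114221,  0.00017477, -0.00037958,  0.00224036,
       -0.00217471]), 'joint_efforts': array([-1.16366669e-02, -3.42507613e+01,  2.72926390e+01,  6.51294619e+00,
        3.77526255e-01,  1.13133847e-02]), 'eef_pos': array([0.48849784, 0.24324734, 0.19532904]), 'ee_rot': array([-3.00219289e+00,  1.13348234e-03, -1.22642649e+00]), 'force': array([ 0.25699786, -0.3817141 , -0.80655501]), 'moment': array([-0.19014544,  0.57386211, -0.02802795]), 'width': 0.03918202714960641}
side cap 151 [0.60077251 0.27877195 0.15655651] [0.59107452 0.26433874] [0.61598713 0.28894394]
top cap 9 [0.61005076 0.26979132 0.15733697] [0.60341284 0.26405246] [0.61592663 0.28053157]
```

View pics/c5.png

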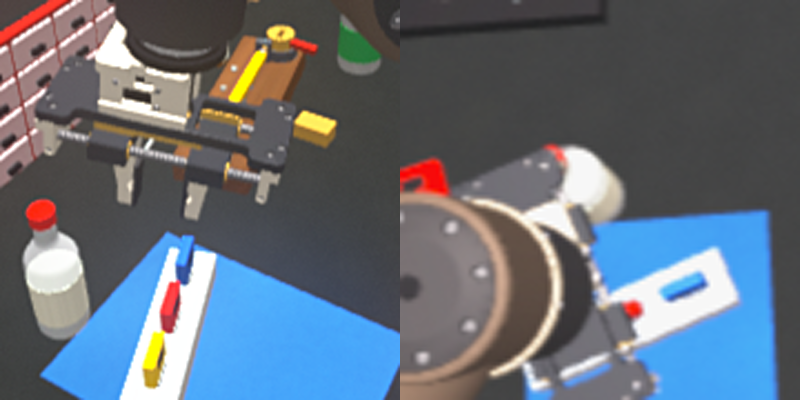

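Picture 5: the gripper's 193 mm body lies along the jaw direction and points at the oil bottle. The red key is below it at crop-left (170,305), and the bar is shut as before. Descending with the tilt.

>>> drive_tool --pt "0 0.05 -0.9 0 0 0" --pt "0 0 -0.9 0 0 0" --pt "0 0 -0.8 0 0 0" --pt "0 0 -0.5 0 0 0" --pt "0 0 0 0 0 0"

```text
t: 11.9
eef_pos: [0.4877, 0.2444, 0.0699]
ee_rot: [-3.005, -0.001, -1.227]
force: [0.3, -0.6, -0.2]
width: 0.0392
```

>>> drive_tool --pt "0 0 -0.4 0 0 0" --pt "0 0 -0.25 0 0 0" --pt "0 0 0 0 0 0"

```text
t: 12.28
eef_pos: [0.4884, 0.2451, 0.0454]
ee_rot: [-3.003, 0.001, -1.226]
force: [0.4, 0.6, -0.5]
width: 0.0395
```

Run:
```python
from h import *
p,d=grab("side","s4"); print({k:arm.get_state()[k] for k in("eef_pos","force","moment")})
cv2.imwrite("pics/c6.png",cv2.resize(p[200:350,150:300],(600,600),interpolation=cv2.INTER_CUBIC)[:,:,::-1])
```

```text
{'eef_pos': array([0.48865847, 0.24536718, 0.0457546 ]), 'force': array([0.15579949, 0.5930436 , 0.46070964]), 'moment': array([-0.11393096,  0.55612874,  0.07624989])}
```

View pics/c6.png

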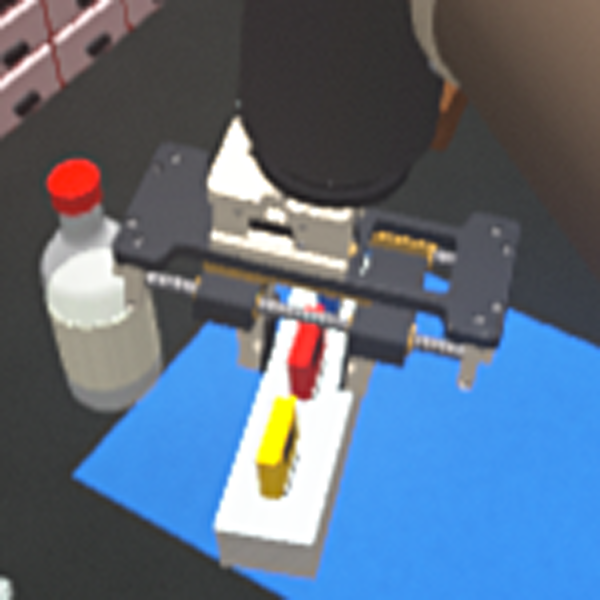

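Picture 6: the key's bow (300,350) is between the open fingers, and the body is clear of the bottle. Closing on it.

>>> drive_tool --pt "0 0 0 0 0 0" --pt "0 0 0 0 0 0" --pt "0 0 0 0 0 0" --pt "0 0 0 0 0 0" --claw 0 --newtons 25

```text
t: 12.82
eef_pos: [0.488, 0.245, 0.0456]
ee_rot: [-3.003, 0.001, -1.227]
force: [-4.8, 0.6, 5.7]
width: 0.0134
```

>>> drive_tool --pt "0 0 0.15 0 0 0" --pt "0 0 0.25 0 0 0" --pt "0 0 0.4 0 0 0" --pt "0 0 0.5 0 0 0" --pt "0 0 0.5 0 0 0"

```text
t: 13.45
eef_pos: [0.4883, 0.2451, 0.1178]
ee_rot: [-3.003, 0.001, -1.226]
force: [0.4, -0.5, 0.1]
width: 0.0122
```

>>> drive_tool --pt "0 0 0.7 0 0 0" --pt "0 0 0.9 0 0 0" --pt "0 0 0.6 0 0 0" --pt "0 0 0 -0.23 0.63 0" --pt "0 0 0 -0.23 0.62 0"

```text
t: 14.08
eef_pos: [0.4882, 0.2454, 0.2062]
ee_rot: [3.141, 0.001, -1.226]
force: [0.4, 0.6, -0.7]
width: 0.0116
```

The key is out and the opening is 12 mm, so it sits flat in the pads. Next I measure the key in the hand, the lock disc and the slot direction.

```bash
cat >> h.py <<'E'
np.set_printoptions(precision=4,suppress=True)
def ray(n,uv,z):
    K=C[n]["mtx"];uv=np.atleast_2d(uv).astype(float)
    v=np.c_[(uv[:,0]-K[0,2])/K[0,0],-(uv[:,1]-K[1,2])/K[1,1],-np.ones(len(uv))]@C[n]["rotation"].T
    o=C[n]["origin"]; return (o+v*((z-o[2])/v[:,2])[:,None])[:,:2]
def hsv(p): return [cv2.cvtColor(p,cv2.COLOR_RGB2HSV).astype(int)[...,i] for i in range(3)]
E
python3 - <<'E'
from h import *
s,ds=grab("side","s5");t,dt=grab("top","t5");st=arm.get_state()
print(st["eef_pos"],st["ee_rot"])
for n,p,d in(("top",t,dt),("side",s,ds)):
  P=cloud(n,d);H,S,V=hsv(p)
  k=(H>16)&(H<36)&(S>80)&(V>90)&(np.hypot(P[...,0]-.617,P[...,1]+.2326)<.028)&(P[...,2]>.070)
  v,u=np.where(k); print(n,"disc px",u.min(),u.max(),v.min(),v.max(),len(u),"depth mean",P[k].mean(0))
  W=ray(n,np.c_[u,v],.076); hull=cv2.convexHull((W*1e4).astype(np.float32)); print(" minEncl",cv2.minEnclosingCircle(hull)," ell",cv2.fitEllipse(hull), W.mean(0))
  # slot: dark pixels inside disc
  u0,v0=int(u.mean()),int(v.mean()); g=p[v0-4:v0+5,u0-6:u0+7].sum(2)//3; print(g)
  red=((H<8)|(H>172))&(S>150)&(V>60)&(np.linalg.norm(P-np.array([.488,.245,.215]),axis=-1)<.06)
  q=P[red]; 
  if len(q)>5:
    a=q-q.mean(0); e,vv=np.linalg.eigh(a.T@a); print(n,"key",len(q),q.mean(0),q.min(0),q.max(0))
# back to side: keys at rest
f=lambda p,x,y,w,h:cv2.resize(p[y:y+h,x:x+w],(400,400),interpolation=cv2.INTER_CUBIC)
u,v=px("side",st["eef_pos"]).astype(int); print("tcp px",u,v)
cv2.imwrite("pics/c7.png",np.hstack([f(s,u-35,v-45,80,80),f(t,288,164,40,40)])[:,:,::-1])
E
```

```text
[0.4893 0.2458 0.205 ] [ 3.1401  0.     -1.2271]
top disc px 302 313 178 189 98 depth mean [ 0.616  -0.232   0.0759]
 minEncl ((6155.2841796875, -2317.81982421875), 202.52505493164062)  ell ((6161.65673828125, -2319.469482421875), (347.0884094238281, 395.43359375), 45.38916015625) [ 0.616 -0.232]
[[129 123 140 172 191 194 195 194 193 191 180 150 120]
 [147 139 166 191 196 196 196 196 196 196 194 187 155]
 [143 153 187 195 196 196 196 196 195 194 193 192 180]
 [141 169 190 196 194 192 190 187 180 171 180 190 192]
 [159 184 191 189 175 160 152 140 128 124 156 185 194]
 [120 177 193 185 153 123 119 121 130 129 146 182 194]
 [124 165 191 191 178 162 169 181 186 184 184 190 191]
 [124 148 184 193 190 188 191 194 195 194 193 194 189]
 [118 121 154 185 194 195 195 196 196 195 195 193 175]]
side disc px 270 281 161 168 74 depth mean [ 0.6163 -0.231   0.0753]
 minEncl ((6167.97314453125, -2299.482421875), 233.13841247558594)  ell ((6160.91015625, -2305.643310546875), (373.1050109863281, 472.91766357421875), 23.670284271240234) [ 0.6158 -0.2299]
[[ 65  64  64  61  61  66  64  65  66  61  61  61  62]
 [ 63  62  65  71  95 120 121 122 121 101  96  75  59]
 [ 61  71 119 150 178 188 187 178 181 178 183 156  96]
 [ 65 123 186 193 198 198 193 159 162 181 195 194 181]
 [ 73 163 198 197 197 193 163 106 128 182 195 197 200]
 [ 67 142 196 198 196 175 118  96 156 194 197 198 201]
 [ 66 100 172 191 196 175 156 142 189 198 197 190 179]
 [120 115 131 151 173 165 180 164 182 186 169 138 125]
 [144 129 130 105 113 119 146 132 133 132 107 100 116]]
side key 150 [0.483  0.2581 0.2267] [0.4757 0.24   0.205 ] [0.4957 0.2657 0.2455]
tcp px 220 238
```

View pics/c7.png

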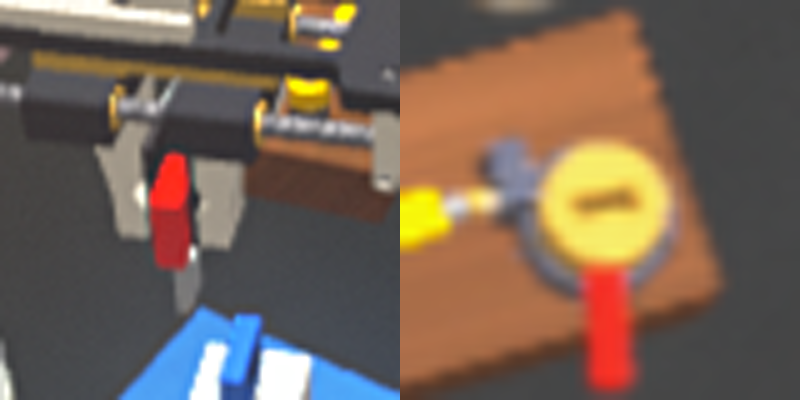

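Picture 7: the key hangs straight in the fingers, with the end of the bow visible at (175,215). The slot in the brass disc runs nearly along world y. I'll quantify both.

```bash
cat > k.py <<'E'
from h import *
import sys
def keyfit(tag):
  z=np.load(f"pics/{tag}.npz");return keyfit2(z["p"],z["d"])
def keyfit2(p,d,tcp,yaw):
  P=cloud("side",d);H,S,V=hsv(p)
  R=Ro.from_euler("xyz",[np.pi,0,yaw]).as_matrix()
  x=R[:,0];y=R[:,1]
  m=((H<8)|(H>172))&(S>150)&(V>60)&(np.linalg.norm(P-(tcp+[0,0,.01]),axis=-1)<.05)
  q=P[m]-tcp; a=q@x; b=q@y
  s=np.sign((C["side"]["origin"]-tcp)@x); f=(a*s)>np.percentile(a*s,30)
  print("n",m.sum(),"tool-x toward cam sign",s,"|a| pct 50,70,90",np.percentile(a*s,[50,70,90]),"thick b range",np.percentile(b[f],[3,50,97]),"z rng",np.percentile(q[:,2],[2,98]))
  return m,x,y
E
python3 - <<'E'
from k import *
z=np.load("pics/s5.npz");keyfit2(z["p"],z["d"],np.array([.4890,.2456,.2055]),-1.2268)
z=np.load("pics/t5.npz")
ang=[];
for nm in("t0","t5","top2","top3"):
  p=np.load(f"pics/{nm}.npz")["p"]; g=p[181:188,303:313].astype(float).sum(2)/3; wt=np.clip(190-g,0,None); wt[wt<12]=0
  v,u=np.mgrid[181:188,303:313]; W=ray("top",np.c_[u.ravel(),v.ravel()],.076);k=wt.ravel()
  c=(W*k[:,None]).sum(0)/k.sum();a=W-c;e,vv=np.linalg.eigh((a*k[:,None]).T@a);d=vv[:,1];print(nm,"slot c",c,"ang",np.degrees(np.arctan2(d[1],d[0]))%180)
E
```

```text
n 150 tool-x toward cam sign -1.0 |a| pct 50,70,90 [0.0171 0.0188 0.0195] thick b range [-0.0042  0.0017  0.0064] z rng [-0.0001  0.0325]
t0 slot c [ 0.6161 -0.2332] ang 102.86061505263136
t5 slot c [ 0.6161 -0.2332] ang 102.68299049702263
top2 slot c [ 0.6162 -0.2331] ang 103.75876729474531
top3 slot c [ 0.6161 -0.233 ] ang 103.02167681268786
```

>>> drive_tool --pt "0.1 -0.4 0 0 0 -0.2" --pt "0.22 -0.85 0 0 0 -0.2" --pt "0.22 -0.85 0 0 0 -0.2" --pt "0.23 -0.85 0 0 0 -0.2" --pt "0.23 -0.85 0 0 0 -0.2"

```text
t: 14.8
eef_pos: [0.528, 0.0913, 0.2054]
ee_rot: [-3.141, -0.0, -1.333]
force: [0.1, -0.1, -0.9]
width: 0.0118
```

>>> drive_tool --pt "0.23 -0.85 0 0 0 -0.2" --pt "0.23 -0.85 0 0 0 -0.2" --pt "0.23 -0.85 0 0 0 -0.2" --pt "0.23 -0.85 0 0 0 -0.2" --pt "0.23 -0.85 0 0 0 -0.15"

```text
t: 15.42
eef_pos: [0.5738, -0.0786, 0.2054]
ee_rot: [-3.141, -0.0, -1.432]
force: [1.3, 0.1, -0.6]
width: 0.012
```

>>> drive_tool --pt "0.23 -0.85 0 0 0 0" --pt "0.23 -0.85 0 0 0 0" --pt "0.23 -0.85 0 0 0 0" --pt "0.23 -0.85 0 0 0 0" --pt "0.1 -0.5 0 0 0 0"

```text
t: 16.05
eef_pos: [0.6145, -0.2346, 0.2051]
ee_rot: [3.141, -0.0, -1.433]
force: [-1.0, 0.2, -1.1]
width: 0.012
```

>>> drive_tool --pt "0 0 -0.5 0 0 0" --pt "0 0 -0.7 0 0 0" --pt "0 0 -0.4 0 0 0" --pt "0 0 0 0 0 0"

```text
t: 16.55
eef_pos: [0.6143, -0.2326, 0.1403]
ee_rot: [3.139, 0.0, -1.431]
force: [0.4, -0.2, -0.3]
width: 0.0118
```

Run:
```python
from k import *
s,ds=grab("side","s6");st=arm.get_state();tcp=np.array(st["eef_pos"]);print(tcp,st["ee_rot"],st["force"],st["q"],st["width"])
keyfit2(s,ds,tcp,st["ee_rot"][2])
H,S,V=hsv(s);P=cloud("side",ds)
k=(H>16)&(H<36)&(S>80)&(V>90)&(np.hypot(P[...,0]-.617,P[...,1]+.2326)<.028)&(P[...,2]>.070);print("disc",k.sum(),P[k].mean(0))
cv2.imwrite("pics/c8.png",cv2.resize(s[115:185,235:330],(760,560),interpolation=cv2.INTER_CUBIC)[:,:,::-1])
for nm in("s0","side3","s5"):
  p=np.load(f"pics/{nm}.npz")["p"]; g=p[161:168,271:282].astype(float).sum(2)/3
  wt=np.clip(185-g,0,None);v,u=np.mgrid[161:168,271:282];W=ray("side",np.c_[u.ravel(),v.ravel()],.076);kk=wt.ravel()*(np.hypot(*(W-[.6163,-.231]).T)<.0135)
  c=(W*kk[:,None]).sum(0)/kk.sum();a=W-c;e,vv=np.linalg.eigh((a*kk[:,None]).T@a);d=vv[:,1];print(nm,"slot c",c,"ang",np.degrees(np.arctan2(d[1],d[0]))%180,e)
```

```text
[ 0.6152 -0.2327  0.1416] [ 3.1412 -0.0003 -1.4304] [-0.5335 -0.687  -0.7896] [-0.0656  0.3918 -0.1405  0.0004 -1.0388  0.2058] 0.012189231437780347
n 58 tool-x toward cam sign -1.0 |a| pct 50,70,90 [0.0167 0.0183 0.0203] thick b range [-0.0036  0.0013  0.0067] z rng [-0.0026  0.0372]
disc 100 [ 0.6165 -0.226   0.1177]
s0 slot c [ 0.6149 -0.231 ] ang 100.03243485166209 [0.0036 0.021 ]
side3 slot c [ 0.6148 -0.2308] ang 103.96138430226291 [0.0017 0.0116]
s5 slot c [ 0.6149 -0.2309] ang 102.17884365720562 [0.0025 0.0155]
```

View pics/c8.png

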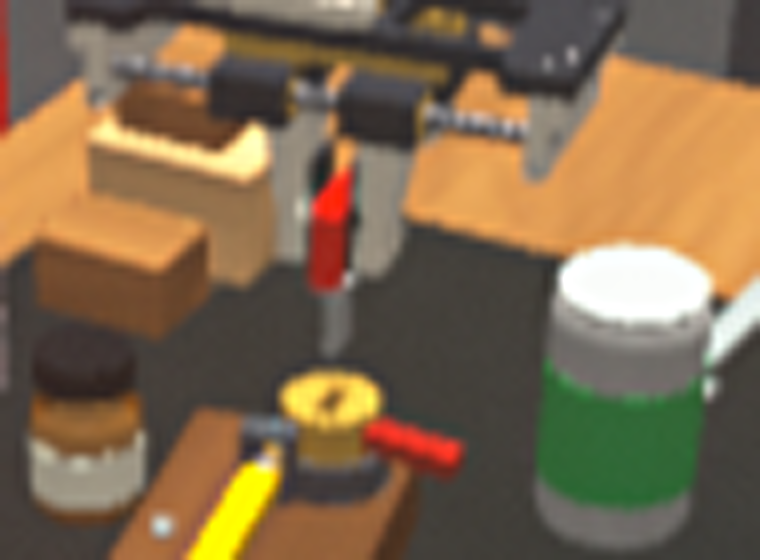

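Picture 8: the key's blade tip (335,350) is right above the slot (335,400), and the bar tip is against the post. Both cameras put the slot at about 102° in the world. I trim yaw and position, then go down.

>>> drive_tool --pt "0.04 0.02 0 0 0 0.5" --pt "0 0 -0.3 0 0 0" --pt "0 0 -0.3 0 0 0" --pt "0 0 0 0 0 0"

```text
t: 17.1
eef_pos: [0.6159, -0.2318, 0.1158]
ee_rot: [3.139, 0.001, -1.379]
force: [0.2, -0.5, -0.9]
width: 0.0116
```

>>> drive_tool --pt "0 0 -0.1 0 0 0" --pt "0 0 -0.1 0 0 0" --pt "0 0 -0.1 0 0 0" --pt "0 0 0 0 0 0"

```text
t: 17.6
eef_pos: [0.6167, -0.2319, 0.105]
ee_rot: [3.141, 0.0, -1.378]
force: [-0.2, -0.0, -0.3]
width: 0.0118
```

No force with the blade about 10 mm in, so it has found the slot. Continuing.

>>> drive_tool --pt "0 0 -0.12 0 0 0" --pt "0 0 -0.12 0 0 0" --pt "0 0 -0.1 0 0 0" --pt "0 0 0 0 0 0"

```text
t: 18.1
eef_pos: [0.6168, -0.2319, 0.0912]
ee_rot: [3.141, 0.0, -1.378]
force: [-0.3, 0.2, -0.9]
width: 0.012
```

>>> drive_tool --pt "0 0 -0.1 0 0 0" --pt "0 0 -0.1 0 0 0" --pt "0 0 0 0 0 0"

```text
t: 18.48
eef_pos: [0.6171, -0.2322, 0.0862]
ee_rot: [-3.141, -0.001, -1.378]
force: [-5.8, 3.1, 16.2]
width: 0.0122
```

>>> drive_tool --pt "0 0 -0.06 0 0 0" --pt "0 0 0 0 0 0"

```text
t: 18.73
eef_pos: [0.6172, -0.2324, 0.0859]
ee_rot: [-3.14, -0.002, -1.377]
force: [-12.4, 4.1, 28.9]
width: 0.0119
```

Run:
```python
from k import *
s,ds=grab("side","s7");st=arm.get_state();tcp=np.array(st["eef_pos"]);print(tcp,st["ee_rot"],st["force"],st["moment"],st["q"])
keyfit2(s,ds,tcp,st["ee_rot"][2])
for t in("key_red","lock_slot","cam_tip","keeper_tip","hinge"):
  for r in arm.landmark_of(t,"side")[:2]: print(t,round(r["score"],2),w("side",r["point"]))
cv2.imwrite("pics/c9.png",cv2.resize(s[125:195,235:330],(760,560),interpolation=cv2.INTER_CUBIC)[:,:,::-1])
```

```text
[ 0.6172 -0.2324  0.0858] [-3.1398 -0.0021 -1.377 ] [-10.9058   4.4146  30.1351] [ 1.8364  4.466  -0.0263] [-0.0641  0.4449 -0.1988  0.002  -0.9248  0.2568]
n 83 tool-x toward cam sign -1.0 |a| pct 50,70,90 [0.0133 0.0172 0.0197] thick b range [-0.0041  0.0037  0.0384] z rng [-0.0244  0.0378]
key_red 0.72 [0.5534 0.4221 0.012 ]
lock_slot 0.48 [ 0.615  -0.2339  0.0802]
cam_tip 0.47 [ 0.5567 -0.2285  0.0657]
keeper_tip 0.71 [ 0.6248 -0.1864  0.0609]
hinge 0.59 [0.5805 0.0072 0.0663]
```

View pics/c9.png

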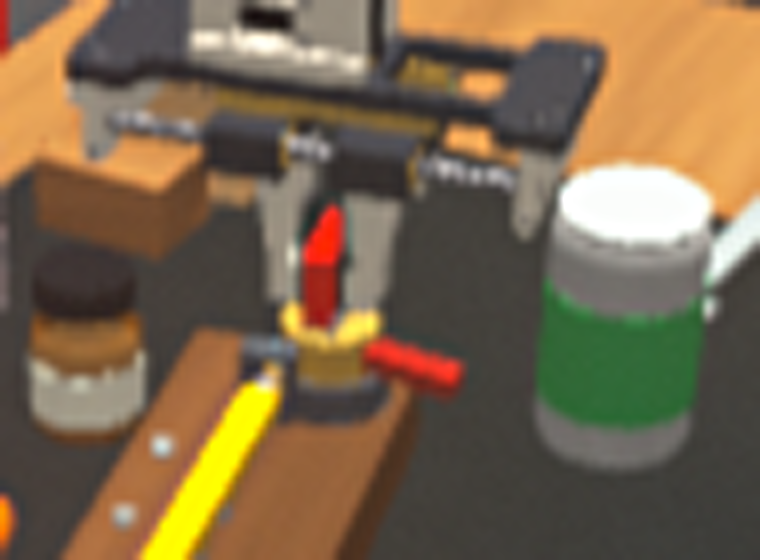

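Picture 9: the shoulder sits on the brass disc (bow bottom at about (320,320)), the reaction is about 30 N, and the bar is shut. The key is home. I ease off the press, then turn clockwise (negative wz).

>>> drive_tool --pt "0 0 0.08 0 0 0" --pt "0 0 0 0 0 -0.7" --pt "0 0 0 0 0 -0.9" --pt "0 0 0 0 0 -0.9" --pt "0 0 0 0 0 -0.9" --newtons 35

```text
t: 19.65
eef_pos: [0.618, -0.2325, 0.0861]
ee_rot: [-3.139, -0.001, -1.737]
force: [-1.5, -1.7, 8.2]
width: 0.0122
```

>>> drive_tool --pt "0 0 0 0 0 -0.9" --pt "0 0 0 0 0 -0.9" --pt "0 0 0 0 0 -0.9" --pt "0 0 0 0 0 -0.9" --pt "0 0 0 0 0 -0.9"

```text
t: 20.27
eef_pos: [0.6182, -0.2331, 0.0861]
ee_rot: [-3.138, 0.0, -2.208]
force: [-0.2, -3.4, 6.8]
width: 0.0119
```

>>> drive_tool --pt "0 0 0 0 0 -0.9" --pt "0 0 0 0 0 -0.9" --pt "0 0 0 0 0 -0.9" --pt "0 0 0 0 0 -0.9" --pt "0 0 0 0 0 0"

```text
t: 20.9
eef_pos: [0.6182, -0.2331, 0.0862]
ee_rot: [-3.138, 0.001, -2.583]
force: [-0.9, -3.8, 6.6]
width: 0.0117
```

Run:
```python
from k import *
st=arm.get_state();print(st["eef_pos"],st["ee_rot"],st["force"],st["moment"],st["q"],st["width"],st["t"])
s,ds=grab("side","s8");t,dt=grab("top","t8")
for n in("side","top"):
  for tt in("cam_tip","keeper_tip"):
    for r in arm.landmark_of(tt,n)[:2]: print(n,tt,round(r["score"],2),w(n,r["point"]))
f=lambda p,x,y,w,h:cv2.resize(p[y:y+h,x:x+w],(400,400),interpolation=cv2.INTER_CUBIC)
cv2.imwrite("pics/c10.png",np.hstack([f(s,240,130,70,70),f(t,260,150,70,70)])[:,:,::-1])
```

```text
[ 0.6182 -0.2331  0.0862] [-3.1383  0.0015 -2.5833] [-0.8816 -3.7916  6.6223] [-1.4432  0.3784 -0.0119] [-0.065   0.4459 -0.1964  0.0022 -0.9254 -0.9488] 0.0116519015897439 20.9
side cam_tip 0.68 [ 0.5914 -0.1822  0.0653]
side keeper_tip 0.85 [ 0.623  -0.1878  0.0621]
side keeper_tip 0.45 [ 0.6202 -0.2329  0.0462]
top cam_tip 0.71 [ 0.4853  0.2429 -0.0007]
```

View pics/c10.png

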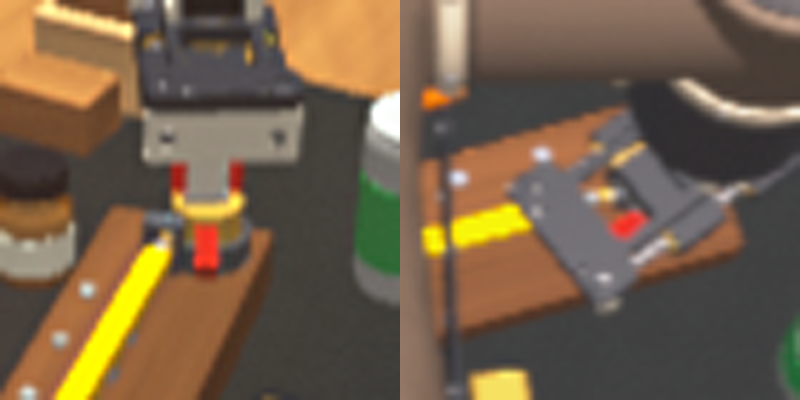

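Picture 10: the cam now points towards the bar (117°, from 177.5°), and the bar is still shut. About 15–20° more.

>>> drive_tool --pt "0 0 0 0 0 -0.9" --pt "0 0 0 0 0 -0.8" --pt "0 0 0 0 0 -0.6" --pt "0 0 0 0 0 0"

```text
t: 21.7
eef_pos: [0.6181, -0.2332, 0.0861]
ee_rot: [-3.139, 0.002, -2.824]
force: [-0.6, -4.4, 6.7]
width: 0.0121
```

```bash
cat > c.py <<'E'
from k import *
st=arm.get_state();print(st["eef_pos"],st["ee_rot"],st["force"],st["moment"],st["width"],st["t"])
s,ds=grab("side","s9_%.0f"%(st["t"]*100))
for tt in("cam_tip","keeper_tip","key_red"):
    for r in arm.landmark_of(tt,"side")[:2]:
      P=w("side",r["point"]);print(tt,round(r["score"],2),P,"ang",np.degrees(np.arctan2(P[1]+.2325,P[0]-.6172)))
E
python3 c.py
```

```text
[ 0.6181 -0.2332  0.0861] [-3.1388  0.0019 -2.8237] [-0.6328 -4.3736  6.7321] [-1.5465  0.4847 -0.0175] 0.012081981708370772 21.7
cam_tip 0.61 [ 0.6018 -0.1784  0.0649] ang 105.91296157387632
keeper_tip 0.72 [ 0.6233 -0.1894  0.0647] ang 81.94238295962765
keeper_tip 0.41 [0.5816 0.006  0.0659] ang 98.49147821415443
key_red 0.57 [0.5529 0.4196 0.0149] ang 95.63533869848241
key_red 0.52 [ 0.6149 -0.2307  0.0469] ang 141.66377823659053
```

>>> drive_tool --pt "0 0 0 0 0 -0.7" --pt "0 0 0 0 0 -0.5" --pt "0 0 0 0 0 0"

```text
t: 22.28
eef_pos: [0.6179, -0.2331, 0.0861]
ee_rot: [-3.139, 0.002, -2.949]
force: [-0.2, -2.8, 7.3]
width: 0.0115
```

```bash
python3 c.py
```

```text
[ 0.6179 -0.2331  0.0861] [-3.1393  0.0019 -2.9492] [-0.2407 -2.779   7.2671] [-1.256   0.6781  0.1112] 0.011520652831642691 22.275
cam_tip 0.61 [ 0.6031 -0.1725  0.0659] ang 103.22251479329005
keeper_tip 0.6 [ 0.6229 -0.1917  0.0617] ang 82.04448260458204
key_red 0.63 [ 0.5352 -0.497  -0.0009] ang -107.22388999041372
key_red 0.61 [ 0.6159 -0.232   0.0486] ang 159.54813591061676
```

>>> drive_tool --pt "0 0 0 0 0 -0.6" --pt "0 0 0 0 0 0"

```text
t: 22.72
eef_pos: [0.6179, -0.2332, 0.0861]
ee_rot: [-3.139, 0.002, -3.011]
force: [-2.2, -4.1, 7.1]
width: 0.0117
```

```bash
python3 c.py
```

```text
[ 0.6179 -0.2332  0.0861] [-3.1392  0.0018 -3.0112] [-2.1694 -4.085   7.1085] [-1.4517  0.7519  0.5186] 0.011713846951980952 22.725
cam_tip 0.65 [ 0.6049 -0.1754  0.064 ] ang 102.1478314457475
keeper_tip 0.49 [ 0.6212 -0.1888  0.0607] ang 84.78862737904599
key_red 0.78 [0.5519 0.4201 0.0119] ang 95.71525731733529
key_red 0.46 [ 0.616  -0.2317  0.0451] ang 146.96956070256914
```

The moment rises to 0.5 N m and the cam is at 102°, along the rack's +y, so it is at the stop. Unload, open, lift clear.

>>> drive_tool --pt "0 0 0 0 0 0.9" --pt "0 0 0.05 0 0 0"

```text
t: 23.18
eef_pos: [0.6176, -0.2328, 0.0867]
ee_rot: [-3.14, 0.001, -2.917]
force: [2.9, -6.3, -5.5]
width: 0.0119
```

>>> drive_tool --pt "0 0 0 0 0 0" --pt "0 0 0 0 0 0" --pt "0 0 0 0 0 0" --pt "0 0 0 0 0 0" --claw 0.4

```text
t: 23.68
eef_pos: [0.6169, -0.2318, 0.0865]
ee_rot: [3.142, -0.0, -2.918]
force: [0.2, 1.0, -1.2]
width: 0.0349
```

>>> drive_tool --pt "0 0 0.3 0 0 0" --pt "0 0 0.7 0 0 0" --pt "0 0 1 0 0 0" --pt "0 0 1 0 0 0" --pt "0 0 0.5 0 0 0"

```text
t: 24.3
eef_pos: [0.6178, -0.2322, 0.2306]
ee_rot: [-3.14, 0.004, -2.918]
force: [1.0, 0.0, -1.2]
width: 0.035
```

>>> drive_tool --pt "-0.9 -0.5 0 0 0 0" --pt "-0.9 -0.5 0 0 0 0" --pt "-0.9 -0.5 0 0 0 0" --pt "-0.5 -0.3 0 0 0 0" --pt "0 0 0 0 0 0"

```text
t: 24.92
eef_pos: [0.4881, -0.3047, 0.2277]
ee_rot: [-3.141, 0.001, -2.919]
force: [0.2, -0.4, -0.7]
width: 0.0346
```

```bash
python3 m.py 11; python3 c.py
python3 - <<'E'
from h import *
s=np.load("pics/side11.npz");t=np.load("pics/top11.npz")
for n,z in(("side",s),("top",t)):
  P=cloud(n,z["d"]);H,S,V=hsv(z["p"]);k=((H<8)|(H>172))&(S>150)&(V>60)&(np.hypot(P[...,0]-.617,P[...,1]+.2325)<.03)&(P[...,2]>.085);q=P[k]
  print(n,len(q),q.mean(0),q.min(0),q.max(0)) if len(q) else print(n,0)
f=lambda p,x,y,w,h:cv2.resize(p[y:y+h,x:x+w],(400,400),interpolation=cv2.INTER_CUBIC)
cv2.imwrite("pics/c11.png",np.hstack([f(s["p"],220,120,90,90),f(t["p"],225,140,100,100)])[:,:,::-1])
E
```

```text
side bar 232 c 0.5953054 -0.06742014 ang -78.92302
side cam 37 c 0.6063269 -0.19206235 ang -78.12766
side rack 0.8 [ 0.604  -0.1028 -0.0008]
side rack 0.58 [ 0.614  -0.2357  0.0784]
side hinge 0.64 [0.5781 0.0083 0.0652]
side keeper_tip 0.6 [ 0.6218 -0.1882  0.0672]
side cam_tip 0.69 [ 0.6037 -0.1766  0.0613]
side lock_slot 0.64 [ 0.6161 -0.2333  0.0808]
side key_red 0.81 [0.5514 0.422  0.0142]
side key_stand 0.69 [0.4874 0.2452 0.0028]
side oil 0.89 [ 0.6005  0.2743 -0.0053]
side oil 0.75 [0.5041 0.1901 0.0065]
top bar 108 c 0.5874562 -0.020943986 ang -77.110985
top cam 0
top rack 0.6 [ 0.6062 -0.1041  0.001 ]
top hinge 0.68 [0.5846 0.0064 0.0678]
top lock_slot 0.68 [0.4669 0.3013 0.0034]
top key_red 0.55 [0.5519 0.4158 0.0104]
top key_red 0.5 [ 0.6941 -0.0327  0.0015]
top key_stand 0.9 [ 0.4855  0.2408 -0.0019]
top oil 0.86 [ 0.6021  0.282  -0.0022]
[ 0.4889 -0.304   0.2266] [-3.1416 -0.     -2.9178] [-0.7391  0.3785  0.1977] [0.0138 0.0126 0.0122] 0.03495264552500613 25.825
cam_tip 0.7 [ 0.7246 -0.2192  0.0014] ang 7.055508357276038
cam_tip 0.61 [ 0.6042 -0.1762  0.0642] ang 102.9952325892837
keeper_tip 0.57 [ 0.6241 -0.191   0.0634] ang 80.56479620239216
key_red 0.69 [0.5502 0.4173 0.0138] ang 95.89054537111414
key_red 0.52 [ 0.6184 -0.2292  0.0465] ang 69.5765143936676
side 121 [ 0.6151 -0.2294  0.1032] [ 0.5972 -0.2428  0.0851] [ 0.6354 -0.221   0.1181]
top 0
```

View pics/c11.png

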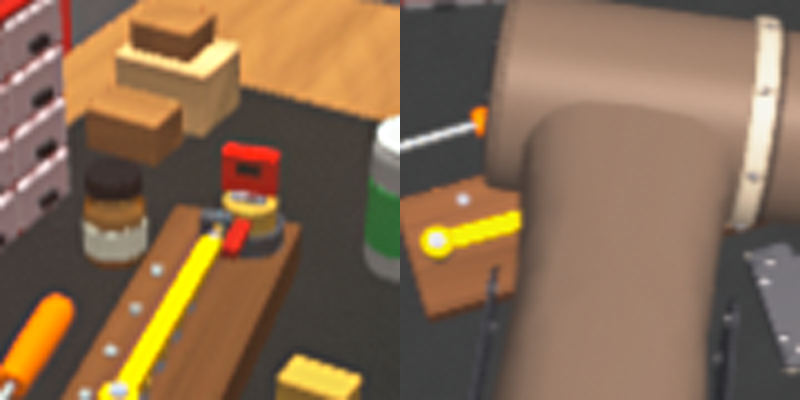

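Picture 11: the key stands upright in the lock at (250,170), and the cam (235,240) lies alongside the shut bar. The top of the bow reads 0.118 m against 0.116 m expected when home. The robot is clear, so I hand in.

```bash
python3 -c "
from station import arm
print(arm.job_done())"
```

```text
the job is handed in; nothing more can be done
None
```

I shut the keeper bar, pushed the red key home in the lock, turned it clockwise to the stop, and left it there. The job was handed in at about 26 s, and no verdict is reported.

**Last checks:**
- **Lock:** the cam lies at about 103° in the world, along the rack's +y (about 102.5°). The turning moment had risen to 0.5 N m at the stop.
- **Key:** it stands upright in the slot, with its bow top at 0.118 m against 0.116 m expected when home.
- **Bystanders:** the oil bottle and the key stand read where they were at the start. In the last picture the jar, can and brass block looked undisturbed. I did not measure the screwdriver, wrench or the other two keys again.
- **Robot:** it is clear of everything and its force reading is close to zero.

**Where readings disagreed:**
- **Bar angle:** most readings came to 0 to 0.03 rad, but one partly occluded side view gave about 0.05. I judged the bar shut because it took 16–23 N at the stop, above the roller's 7 N, and because it looks shut against the post.
- **Slot direction:** the slot direction and the cam direction gave different lock angles at the start (about 0 against 0.26 rad). I aligned the key to the slot, and it went in without force.
- **False detections:** the networks also reported the large red look-alike and some other things as the key. I ignored those.

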